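# Unbolt the painted box and hold its lid at 45 degrees

## Robot

A 6-joint arm with a two-finger parallel gripper is mounted at the origin on the work surface. World frame = base frame: x ahead of the robot, y to its left, z up, the work surface at z = 0. Lengths are in mm, angles in degrees, forces in N, time in s.
With the tool pointing down it reaches from about 350 to 975 mm from the base axis. Payload 7.1 kg.
Tool frame: the origin (TCP) lies between the finger pads; the fingertips stand 17 mm ahead of it and the grasp point (between the pads) lies 2 mm behind it; z points along the fingers, y is the direction in which the jaws open and shut (so a half turn about z gives the same grasp; the last joint's range is limited). The gripper opens to 88 mm and grips with 3 to 60 N. Pads are 20 mm wide; open, the fingers measure 115 mm over their backs; the gripper's body (75 mm by 178 mm) begins 61 mm behind the grasp point.
Start: joints at [-74.083, 24.242, 93.386, -0, 62.372, -1.089], TCP at [182.807, -597.651, 239.675] pointing down, gripper open.
Joint ranges: [-172.04, 172.04], [-51.8, 120.97], [4.93, 147.93], [-75.15, 255.16], [6.16, 154.13], [-145.62, 145.62]. Speed limits (degrees/s): [136.94, 136.94, 172.46, 180, 180, 180].

## Interface

Orientations are given as [roll, pitch, yaw] about the fixed x, y, z axes, in that order (R = Rz(yaw) Ry(pitch) Rx(roll)).
In Python, from workcell import ctrl gives the robot as it stands.
- The arm moves only by the tool step_arm, never from a script. Its argument "deltas" is a list of rows, each an object with "gripper": the opening, from 0 (shut) to 1 (fully open); "delta_pos": the shift along the tool's x, y, z in cm, a list of three; "dr": the turn, a rotation vector about the tool's x, y, z in rad, a list of three. A call has exactly 10 rows; each row shifts and turns the commanded pose from where the row before left it, along the tool's axes as they then stand; what a row does not reach is not made up. A row lasts 1/10 s, in which the tool goes at most 50 mm and 8.59 degrees, less where a joint would pass 70% of its speed; a pose out of reach is approached as far as the arm can. A call with a gripper value outside its range is refused whole. The fingers move at their own pace and stop on an object; "force" is the grip in N (left out, the last holds). Time passes only in rows, so rows that do not move let the fingers close, or fill a call up. It gives the time, the measured TCP pose, the force and the opening at its end, in the units of the state.
- ctrl.observe(): the state, without advancing time (a new reading comes with each control period).
- ctrl.get_image(name): name is "scene" or "top"; returns a dict with "img" (480x640x3 uint8, red, green, blue), "mtx" (3x3 intrinsics, pixels), "D" ([k1, k2, p1, p2, k3] as OpenCV has them; the pictures are not rectified), "camera_from_world" (4x4, takes a point from world to camera coordinates). Camera axes: x right, y up, looking along -z (the intrinsics and any distortion apply to the point x, -y, -z); pixel columns grow to the right and rows downward; lengths in mm; the calibration is good to about 2 mm. A picture is of the moment at which its call begins. There is no depth.
- ctrl.job_done(): hands the job in, once; it reports no verdict.
The state is a dict: "clock": time; "q": joint angles; "dq": joint speeds; "tau": joint torques, N m; "ee_pos": TCP position; "eef_rot": TCP orientation; "contact_force": force on the tool from outside, world axes, zero at the start; "wrist_torque": the same for the moment, N m; "finger_gap": finger opening in mm.
Only numpy, scipy, OpenCV 4.12 (cv2) and the standard library are available. Lean on these libraries where they do the work, as an engineer would, in place of code of your own. Each camera call takes 0.05 s, during which the arm holds its last target. There are 200 camera calls.

## Task

The inside rim of the teal flowered box is to be painted. Draw its bolt fully back, then lift the lid by its bar and hold it open at 45 degrees, steady; the lid falls shut by itself, so finish still holding it, and do not let go. Leave the bottles, jars and the brush standing or lying where they are.

Things in the scene. Friction and masses are not known exactly. Their poses are not given: they have to be found in the camera images.
- teal_box: Teal wooden box with cream flowers, to be opened; fixed. 170 mm (its x) by 200 (its y), walls 90 high, 8 thick. Origin: centre of underside; -x is the front (to the robot), lid hinge along y at the +x top edge. On the front, 65 mm to +y, a bracket 34 mm wide juts 65 mm forward and carries the bolt: its top is 98 mm over the table, brass rails 107, a brass strap by the box 112.
- lid (a joint): Angle of the teal box's lid, rad: 0 shut, grows as the front edge rises, stop at 1.3; 0.785 is 45 degrees. A board 170 x 200 x 8 mm of about 0.25 kg (varies); the hinge is nearly frictionless, so it always falls shut when released. While the bolt overlaps it, it cannot rise more than about a degree.
- lid_hinge (a point): Point on the lid's hinge line at the middle of the box's width: 85 mm to box +x of the box's origin, 90.5 mm above the table. Axes: the lid's (parallel to the box's when shut); the hinge line is its y.
- lid_bar (a point): Centre of the lid's wooden bar handle: round, 12 mm thick, 80 mm long along box y, on two posts. In the lid's frame 140 mm to -x of the hinge, 30 mm to -y, 43 mm above the lid's underside; 29 mm free between bar and lid. Lid shut: 133.5 mm above the table, 55 mm to box -x and 30 mm to -y of the box's origin. Axes: the lid's. The bar can turn between gripping fingers.
- bolt (a joint): How far the brass bolt of the teal box is drawn back, m: 0 = fully shot, 0.032 = fully back against its stop. It slides in box -x (straight away from the box front, towards the robot) with about 1.5 N of friction and stays where it is left. Its end overlaps the lid by 22 mm at 0, and is clear of it beyond 0.022.
- bolt_knob (a point): Point half way up the bolt's upright dark wooden knob, a post 14 mm in diameter from 109 to 154 mm above the table (this point: 131.5 mm). It moves with the bolt: at joint 0 it is 18 mm in front of the box's front face (103 mm to box -x of the box's origin, 65 mm to +y).
- white_box: Second box, the same shape and size as the teal one, with the same lid, bar and bolt, but cream with teal flowers and fixed solid: a bystander, not to be opened. Origin: centre of its underside; front at its -x. The teal and the white box may stand on either side.
- green_bottle: Dark green bottle of paint, round, 36 mm across and 75 mm tall, loose. A bystander. Origin: centre of its underside, z up.
- yellow_bottle: Yellow bottle of paint, round, 36 mm across and 75 mm tall, loose. A bystander. Origin: centre of its underside, z up.
- red_bottle: Red bottle of paint, round, 36 mm across and 75 mm tall, loose. A bystander. Origin: centre of its underside, z up.
- black_bottle: Black bottle of paint, round, 36 mm across and 75 mm tall, loose. A bystander. Origin: centre of its underside, z up.
- white_bottle: White bottle of paint, round, 36 mm across and 75 mm tall, loose. A bystander. Origin: centre of its underside, z up.
- brush_jar: Glass tumbler holding brushes, 76 mm across, 100 mm tall, brushes up to about 235 mm; loose bystander. Origin: centre of its underside.
- glass_jar: Glass jar with a wooden cap, 72 mm across, 85 mm tall; loose bystander. Origin: centre of its underside.
- brush: Paint brush 190 mm long with a red handle, lying on the table at the robot's right; loose bystander. Origin: under its middle; its bristles at its +x end.

How it is judged:
By the outcome, as a careful person would: the job done as asked, in the order asked, and still so for the second after the job is handed in, while the arm keeps its last pose, push and grip.
It also fails if it takes over 42 s, if anything falls off the work surface, if the arm or the gripper's body presses on something with over 40 N, if the wrist force passes 120 N, or if a joint passes its speed limit or range.

## Working session

There is one attempt and no reset: what is moved stays moved. The work goes in short steps, Python scripts to look and compute and a tool call to move; the robot and the scene stay as the last step left them, time stands still between calls to the robot, and variables do not carry over. Pictures are saved under pics/ and viewed, on a budget of 10 in all, crops included, one or two more only if the job needs it, and the job is handed in when it is done.

Besides the shell and the picture viewer there is one more tool, called after "Request:" as name([rows], argument=value, ...), one row to a line, values as JSON. step_arm: Moves the arm, as the interface text tells. Its arguments: {"type":"object","properties":{"deltas":{"type":"array"},"force":{"type":"number"}},"required":["deltas"]}

```bash
mkdir -p pics; ls; python3 - <<'E'
from workcell import ctrl
import cv2,numpy as np,pickle
d={}
for n in("scene","top"):
    r=ctrl.get_image(n); d[n]=r; cv2.imwrite(f"pics/{n}0.png",r["img"][:,:,::-1])
    print(n,r["mtx"],r["D"],r["camera_from_world"])
pickle.dump(d,open("im0.pkl","wb")); print(ctrl.observe())
E
```

```text
pics
scene [[503.36265292   0.         323.25033034]
 [  0.         503.36265292 238.43849404]
 [  0.           0.           1.        ]] [0.01499294 0.         0.         0.         0.        ] [[ 6.46778013e-01  7.62639203e-01 -7.72322905e-03 -3.59703205e+02]
 [-5.44465490e-01  4.68793369e-01  6.95550219e-01  2.36383171e+02]
 [ 5.34074463e-01 -4.45661557e-01  7.18435971e-01 -1.62262995e+03]
 [ 0.00000000e+00  0.00000000e+00  0.00000000e+00  1.00000000e+00]]
top [[467.41222266   0.         311.01729057]
 [  0.         467.41222266 233.15173503]
 [  0.           0.           1.        ]] [-0.07877293  0.          0.          0.          0.        ] [[ 1.33040595e-02 -9.99676281e-01 -2.16872223e-02  3.77419280e+00]
 [ 9.92862017e-01  1.06362384e-02  1.18793456e-01 -5.83435818e+02]
 [-1.18524330e-01 -2.31128545e-02  9.92682114e-01 -1.24798968e+03]
 [ 0.00000000e+00  0.00000000e+00  0.00000000e+00  1.00000000e+00]]
{'clock': 0.1, 'q': array([-7.40838225e+01,  2.42784875e+01,  9.34268611e+01, -4.12415017e-04,
        6.23714523e+01, -1.08906122e+00]), 'dq': array([-0.08504725, -0.10576981, -0.19750751,  0.04617895, -0.04817263,
        0.02572767]), 'tau': array([-1.14483024e-03, -5.45613778e+01, -2.74325877e+01,  6.45372248e-02,
        1.89087878e-02, -2.30397393e-05]), 'ee_pos': array([ 182.67537012, -597.21302201,  238.99778798]), 'eef_rot': array([-1.79923206e+02, -1.09465511e-03,  1.70054295e+01]), 'contact_force': array([-0.07878725,  0.56525913,  0.63815283]), 'wrist_torque': array([-0.03144593, -0.00265967,  0.05092903]), 'finger_gap': 87.3123606310891}
```

View pics/scene0.png

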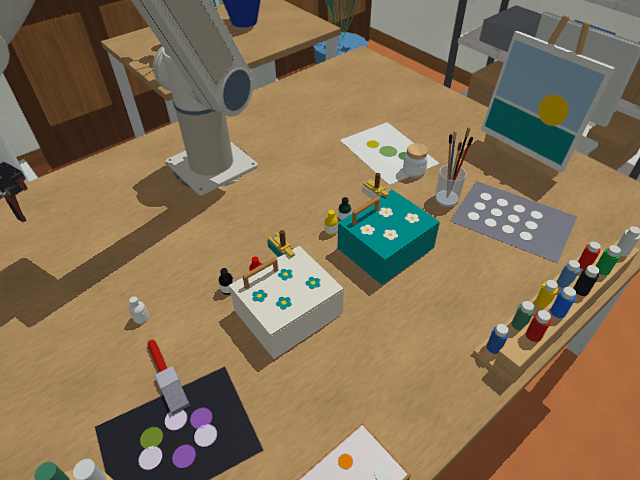

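View pics/top0.png

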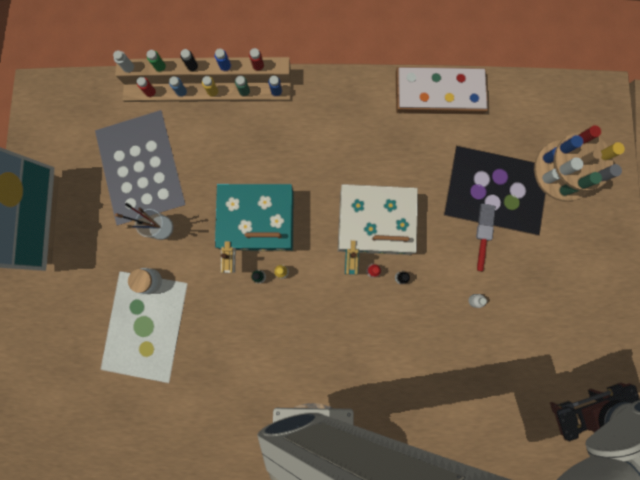

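Scene view: the teal box is at about (388,235), with its knob at (377,182) and bar at (366,210). Top view: teal lid at (254,216), bar (263,236), knob near (227,255), and the green and yellow bottles at (258,276) and (281,271) in front of it.

```bash
cat > h.py <<'E'
import cv2,numpy as np,pickle
def ray(r,px):
    p=cv2.undistortPoints(np.array(px,float).reshape(-1,1,2),r["mtx"],np.array(r["D"]))[:,0]
    T=r["camera_from_world"];R=T[:3,:3]
    return -R.T@T[:3,3],np.c_[p[:,0],-p[:,1],-np.ones(len(p))]@R
def onz(r,px,z):
    c,d=ray(r,px);return c+d*((z-c[2])/d[:,2])[:,None]
def proj(r,P):
    T=r["camera_from_world"];q=np.atleast_2d(P)@T[:3,:3].T+T[:3,3]
    return cv2.projectPoints(q*[1,-1,-1],np.zeros(3),np.zeros(3),r["mtx"],np.array(r["D"]))[0][:,0]
def tri(ra,pa,rb,pb):
    (a,d),(b,e)=ray(ra,pa),ray(rb,pb);d,e=d[0],e[0]
    s=np.linalg.lstsq(np.c_[d,-e],b-a,rcond=None)[0];p,q=a+s[0]*d,b+s[1]*e
    return (p+q)/2,np.linalg.norm(p-q)
E
python3 - <<'E'
from h import *
d=pickle.load(open("im0.pkl","rb"));t,s=d["top"],d["scene"]
hsv=cv2.cvtColor(t["img"],cv2.COLOR_RGB2HSV)
m=cv2.inRange(hsv,(80,100,60),(100,255,255));m[:,:205]=0;m[:,305:]=0;m[:170]=0;m[265:]=0
m=cv2.morphologyEx(m,cv2.MORPH_CLOSE,np.ones((25,25)))
c=max(cv2.findContours(m,0,1)[0],key=cv2.contourArea)
b=cv2.boxPoints(cv2.minAreaRect(c));print(cv2.contourArea(c),b)
W=onz(t,b,98.5);print(W.round(1),np.linalg.norm(np.diff(W,axis=0),axis=1),W.mean(0))
for n,r,(x0,y0,x1,y1) in(("top",t,(240,228,290,243)),("scene",s,(345,190,385,225))):
    h=cv2.cvtColor(r["img"],cv2.COLOR_RGB2HSV)[y0:y1,x0:x1]
    m=cv2.inRange(h,(0,90,60),(18,255,255));c=max(cv2.findContours(m,0,1)[0],key=cv2.contourArea)
    q=cv2.minAreaRect(c.reshape(-1,2)+np.array([x0,y0]));print(n,"bar",q)
    print(onz(r,cv2.boxPoints(q),133.5).round(1),onz(r,[q[0]],133.5))
A=cv2.resize(t["img"][180:290,200:310],None,fx=5,fy=5,interpolation=2)[:500]
B=cv2.resize(s["img"][165:265,320:440],None,fx=5,fy=5,interpolation=2)[:,:250+0]
B=cv2.resize(s["img"][165:265,325:395],None,fx=5,fy=5,interpolation=2)[:,:250]
B=cv2.resize(s["img"][165:265,330:380+10],None,fx=5,fy=5,interpolation=2)[:500,:300]
cv2.imwrite("pics/c.png",np.hstack([A[:, :500],B])[:,:,::-1])
E
```

```text
4680.5 [[215.56744 247.71222]
 [216.4653  183.9643 ]
 [292.25308 185.03174]
 [291.35522 248.77966]]
[[534.7 258.7  98.5]
 [705.  262.9  98.5]
 [703.4  60.6  98.5]
 [534.3  59.9  98.5]] [170.35741288 202.31370328 169.09420161] [619.32974811 160.5500698   98.5       ]
top bar ((262.5, 234.5), (3.0, 35.0), 90.0)
[[570.2 176.5 133.5]
 [571.1  87.2 133.5]
 [563.5  87.  133.5]
 [562.5 176.2 133.5]] [[566.79945992 131.64134554 133.5       ]]
scene bar ((363.66552734375, 203.1862335205078), (35.17069625854492, 32.31099319458008), 74.93151092529297)
[[485.4 131.3 133.5]
 [514.3 217.5 133.5]
 [624.  142.1 133.5]
 [595.3  62.8 133.5]] [[556.55974354 136.83717565 133.5       ]]
```

View pics/c.png

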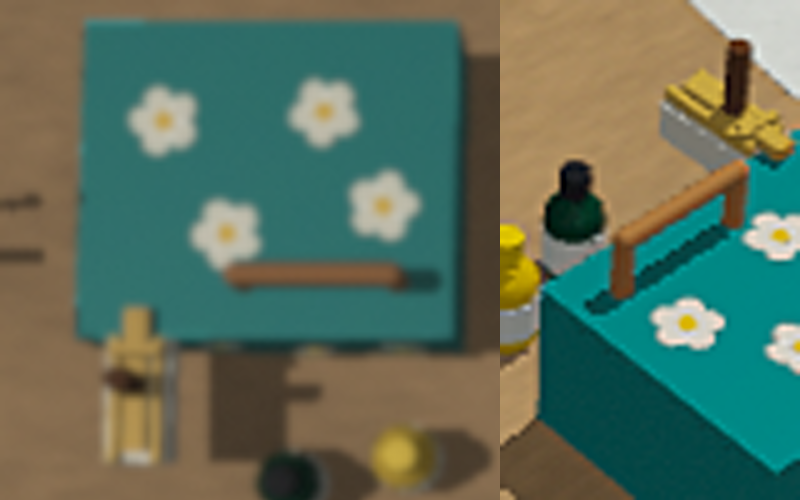

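The crop shows the bar clear, with its ends at crop (235,272) and (402,276). The knob top is at about (115,377) in the top view, and at (738,45) in the scene crop. Next I triangulate these and check them against the box dimensions.

```bash
python3 - <<'E'
from h import *
d=pickle.load(open("im0.pkl","rb"));t,s=d["top"],d["scene"]
T=lambda x,y:[[200+x/5-.4,180+y/5-.4]]
S=lambda x,y:[[330+(x-500)/5-.4,165+y/5-.4]]
for n,a,b in(("knobtop z154",T(115,377),S(738,45)),("barL",T(230,273),S(740,170)),("barR",T(400,276),S(620,238))):
    print(n,tri(t,a,s,b))
print("knob top plane154",onz(t,T(115,377),154),onz(s,S(738,45),154))
print("knob base top view z109",onz(t,T(143,381),109), "scene", onz(s,S(735,110),109))
print("bar ends 133.5 top",onz(t,T(229,272)+T(402,276),133.5).round(1))
print("bar ends scene",onz(s,S(744,170)+S(617,238),133.5).round(1))
# lid corners scene: front-right, and back-right
print("front right corner scene z98.5",onz(s,S(541,290),98.5),"top FR,FL,BL,BR",onz(t,T(460,341)+T(77,334)+T(84,20)+T(462,22),98.5).round(1))
print("bottles",onz(t,T(290,480)+T(402,455),70).round(0))
E
```

```text
knobtop z154 (array([511.82241341, 227.27799108, 155.4651489 ]), np.float64(0.04903936751725033))
barL (array([567.40852833, 175.21511423, 134.09392877]), np.float64(1.2064340584007869))
barR (array([567.15170265,  89.2190759 , 138.01420409]), np.float64(3.8112257056417875))
knob top plane154 [[511.9399131  227.61082865 154.        ]] [[510.56739837 228.6218445  154.        ]]
knob base top view z109 [[513.20275632 222.52159467 109.        ]] scene [[511.52318201 229.76918534 109.        ]]
bar ends 133.5 top [[567.6 175.4 133.5]
 [566.5  87.1 133.5]]
bar ends scene [[568.6 177.9 133.5]
 [563.6  93.2 133.5]]
front right corner scene z98.5 [[540.08183724  63.57916971  98.5       ]] top FR,FL,BL,BR [[536.8  59.3  98.5]
 [538.1 260.4  98.5]
 [706.  263.2  98.5]
 [706.2  61.4  98.5]]
bottles [[464. 150.  70.]
 [478.  91.  70.]]
```

Bar centre is about (567,132) and the box origin about (621.5,161) with yaw near 0. The knob is at about (512,227.5), against 518 expected, so the bolt may already be drawn a few mm. Open jaws tolerate that. I'll use yaw 90 (jaws along x) for both grasps.

Request:
step_arm([
  {"gripper":1,"delta_pos":[0,0,0],"dr":[0,0,-0.1416]},
  {"gripper":1,"delta_pos":[0,0,0],"dr":[0,0,-0.1416]},
  {"gripper":1,"delta_pos":[0,0,0],"dr":[0,0,-0.1416]},
  {"gripper":1,"delta_pos":[0,0,0],"dr":[0,0,-0.1416]},
  {"gripper":1,"delta_pos":[0,0,0],"dr":[0,0,-0.1416]},
  {"gripper":1,"delta_pos":[0,0,0],"dr":[0,0,-0.1416]},
  {"gripper":1,"delta_pos":[0,0,0],"dr":[0,0,-0.1416]},
  {"gripper":1,"delta_pos":[0,0,0],"dr":[0,0,-0.1416]},
  {"gripper":1,"delta_pos":[0,0,0],"dr":[0,0,-0.1416]},
  {"gripper":1,"delta_pos":[0,0,0],"dr":[0,0,0]},
], force=20)

```text
clock: 1.1
ee_pos: [182.7, -597.4, 239.3]
eef_rot: [-180.0, -0.0, 90.1]
contact_force: [0.0, -0.4, -0.1]
finger_gap: 88.1
```

Request:
step_arm([
  {"gripper":1,"delta_pos":[3,2.5,0],"dr":[0,0,0]},
  {"gripper":1,"delta_pos":[3,2.5,0],"dr":[0,0,0]},
  {"gripper":1,"delta_pos":[3,2.5,0],"dr":[0,0,0]},
  {"gripper":1,"delta_pos":[3,2.5,0],"dr":[0,0,0]},
  {"gripper":1,"delta_pos":[3,2.5,0],"dr":[0,0,0]},
  {"gripper":1,"delta_pos":[3,2.5,0],"dr":[0,0,0]},
  {"gripper":1,"delta_pos":[3,2.5,0],"dr":[0,0,0]},
  {"gripper":1,"delta_pos":[3,2.5,0],"dr":[0,0,0]},
  {"gripper":1,"delta_pos":[3,2.5,0],"dr":[0,0,0]},
  {"gripper":1,"delta_pos":[3,2.5,0],"dr":[0,0,0]},
])

```text
clock: 2.1
ee_pos: [433.4, -296.1, 239.6]
eef_rot: [-180.0, -0.0, 89.8]
contact_force: [0.4, 0.2, -1.2]
finger_gap: 87.9
```

Request:
step_arm([
  {"gripper":1,"delta_pos":[4,0.6,0],"dr":[0,0,0]},
  {"gripper":1,"delta_pos":[4,0.6,0],"dr":[0,0,0]},
  {"gripper":1,"delta_pos":[4,0.6,0],"dr":[0,0,0]},
  {"gripper":1,"delta_pos":[4,0.6,0],"dr":[0,0,0]},
  {"gripper":1,"delta_pos":[4,0.6,0],"dr":[0,0,0]},
  {"gripper":1,"delta_pos":[4,0.6,0],"dr":[0,0,0]},
  {"gripper":1,"delta_pos":[4,0.6,0],"dr":[0,0,0]},
  {"gripper":1,"delta_pos":[4,0.6,0],"dr":[0,0,0]},
  {"gripper":1,"delta_pos":[4,0.6,0],"dr":[0,0,0]},
  {"gripper":1,"delta_pos":[4,0.6,0],"dr":[0,0,0]},
])

```text
clock: 3.1
ee_pos: [492.4, 104.2, 239.7]
eef_rot: [180.0, 0.0, 89.8]
contact_force: [0.4, 0.1, -0.4]
finger_gap: 87.7
```

Request:
step_arm([
  {"gripper":1,"delta_pos":[3,0.5,0],"dr":[0,0,0]},
  {"gripper":1,"delta_pos":[3,0.5,0],"dr":[0,0,0]},
  {"gripper":1,"delta_pos":[3,0.5,0],"dr":[0,0,0]},
  {"gripper":1,"delta_pos":[2,0.4,0],"dr":[0,0,0]},
  {"gripper":1,"delta_pos":[1.4,0,0],"dr":[0,0,0]},
  {"gripper":1,"delta_pos":[0,0,2],"dr":[0,0,0]},
  {"gripper":1,"delta_pos":[0,0,2],"dr":[0,0,0]},
  {"gripper":1,"delta_pos":[0,0,1],"dr":[0,0,0]},
  {"gripper":1,"delta_pos":[0,0,0],"dr":[0,0,0]},
  {"gripper":1,"delta_pos":[0,0,0],"dr":[0,0,0]},
])

```text
clock: 4.1
ee_pos: [511.7, 226.3, 190.0]
eef_rot: [180.0, 0.0, 90.0]
contact_force: [0.8, 0.1, 0.2]
finger_gap: 87.7
```

```bash
python3 - <<'E'
from workcell import ctrl
from h import *
s=ctrl.get_image("scene");t=ctrl.get_image("top");print(ctrl.observe()["ee_pos"])
A=cv2.resize(s["img"][120:220,310:430],None,fx=5,fy=5,interpolation=2)
cv2.imwrite("pics/d.png",A[:,:,::-1])
E
```

```text
[512.0617355  226.51240061 190.61594259]
```

View pics/d.png

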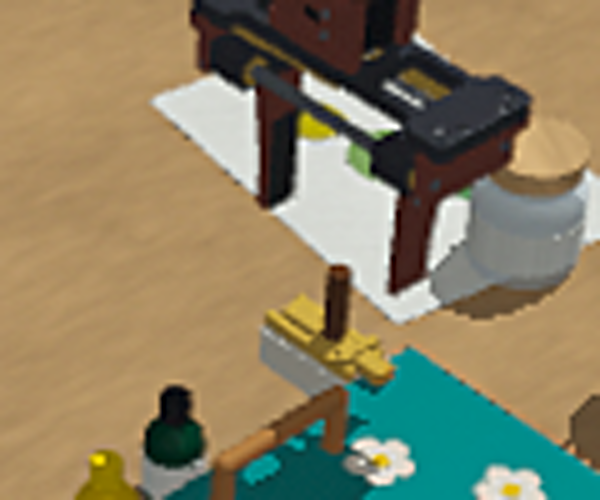

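The open fingers straddle the knob, whose top is at crop (338,270), with fingertips at (275,200) and (408,285). Next: lower, grip gently, and check the measured position.

Request:
step_arm([
  {"gripper":1,"delta_pos":[0,0,1.5],"dr":[0,0,0]},
  {"gripper":1,"delta_pos":[0,0,1.5],"dr":[0,0,0]},
  {"gripper":1,"delta_pos":[0,0,1.5],"dr":[0,0,0]},
  {"gripper":1,"delta_pos":[0,0,1],"dr":[0,0,0]},
  {"gripper":1,"delta_pos":[0,0,0],"dr":[0,0,0]},
  {"gripper":0.4,"delta_pos":[0,0,0],"dr":[0,0,0]},
  {"gripper":0.2,"delta_pos":[0,0,0],"dr":[0,0,0]},
  {"gripper":0,"delta_pos":[0,0,0],"dr":[0,0,0]},
  {"gripper":0,"delta_pos":[0,0,0],"dr":[0,0,0]},
  {"gripper":0,"delta_pos":[0,0,0],"dr":[0,0,0]},
], force=15)

```text
clock: 5.2
ee_pos: [511.6, 226.6, 135.0]
eef_rot: [180.0, -0.0, 90.0]
contact_force: [0.2, 0.9, -0.2]
finger_gap: 51.2
```

Request:
step_arm([
  {"gripper":0,"delta_pos":[0,0,0],"dr":[0,0,0]},
  {"gripper":0,"delta_pos":[0,0,0],"dr":[0,0,0]},
  {"gripper":0,"delta_pos":[0,0,0],"dr":[0,0,0]},
  {"gripper":0,"delta_pos":[0,0,0],"dr":[0,0,0]},
  {"gripper":0,"delta_pos":[0,-0.3,0],"dr":[0,0,0]},
  {"gripper":0,"delta_pos":[0,-0.3,0],"dr":[0,0,0]},
  {"gripper":0,"delta_pos":[0,-0.3,0],"dr":[0,0,0]},
  {"gripper":0,"delta_pos":[0,-0.3,0],"dr":[0,0,0]},
  {"gripper":0,"delta_pos":[0,-0.3,0],"dr":[0,0,0]},
  {"gripper":0,"delta_pos":[0,0,0],"dr":[0,0,0]},
])

```text
clock: 6.2
ee_pos: [495.8, 226.5, 134.7]
eef_rot: [-180.0, 0.0, 90.0]
contact_force: [-0.2, 0.5, 1.3]
finger_gap: 13.6
```

Request:
step_arm([
  {"gripper":0,"delta_pos":[0,-0.2,0],"dr":[0,0,0]},
  {"gripper":0,"delta_pos":[0,-0.2,0],"dr":[0,0,0]},
  {"gripper":0,"delta_pos":[0,-0.2,0],"dr":[0,0,0]},
  {"gripper":0,"delta_pos":[0,-0.1,0],"dr":[0,0,0]},
  {"gripper":0,"delta_pos":[0,-0.1,0],"dr":[0,0,0]},
  {"gripper":0,"delta_pos":[0,-0.1,0],"dr":[0,0,0]},
  {"gripper":0,"delta_pos":[0,-0.1,0],"dr":[0,0,0]},
  {"gripper":0,"delta_pos":[0,0,0],"dr":[0,0,0]},
  {"gripper":0,"delta_pos":[0,0,0],"dr":[0,0,0]},
  {"gripper":0,"delta_pos":[0,0,0],"dr":[0,0,0]},
])

```text
clock: 7.2
ee_pos: [487.5, 226.5, 134.7]
eef_rot: [179.9, -0.0, 90.0]
contact_force: [5.7, -0.9, -3.2]
finger_gap: 13.4
```

Request:
step_arm([
  {"gripper":0,"delta_pos":[0,-0.1,0],"dr":[0,0,0]},
  {"gripper":0,"delta_pos":[0,-0.1,0],"dr":[0,0,0]},
  {"gripper":0,"delta_pos":[0,-0.1,0],"dr":[0,0,0]},
  {"gripper":0,"delta_pos":[0,0,0],"dr":[0,0,0]},
  {"gripper":0,"delta_pos":[0,0,0],"dr":[0,0,0]},
  {"gripper":0,"delta_pos":[0,0,0],"dr":[0,0,0]},
  {"gripper":0,"delta_pos":[0,0,0],"dr":[0,0,0]},
  {"gripper":0,"delta_pos":[0,0,0],"dr":[0,0,0]},
  {"gripper":0,"delta_pos":[0,0,0],"dr":[0,0,0]},
  {"gripper":0,"delta_pos":[0,0,0],"dr":[0,0,0]},
])

```text
clock: 8.2
ee_pos: [487.3, 226.6, 134.7]
eef_rot: [179.6, -0.1, 90.0]
contact_force: [17.3, -3.7, -13.3]
finger_gap: 14.1
```

Force is 17 N with no motion, so the bolt is on its stop. The knob at x=487.3 puts the box origin at x≈622.3, which agrees with the bar. Release, rise, and go over the bar.

Request:
step_arm([
  {"gripper":0,"delta_pos":[0,0.3,0],"dr":[0,0,0]},
  {"gripper":0.6,"delta_pos":[0,0,0],"dr":[0,0,0]},
  {"gripper":0.6,"delta_pos":[0,0,0],"dr":[0,0,0]},
  {"gripper":0.6,"delta_pos":[0,0,0],"dr":[0,0,0]},
  {"gripper":0.6,"delta_pos":[0,0,0],"dr":[0,0,0]},
  {"gripper":0.6,"delta_pos":[0,0,0],"dr":[0,0,0]},
  {"gripper":0.6,"delta_pos":[0,0,-2],"dr":[0,0,0]},
  {"gripper":0.6,"delta_pos":[0,0,-2],"dr":[0,0,0]},
  {"gripper":0.6,"delta_pos":[0,0,-2],"dr":[0,0,0]},
  {"gripper":0.6,"delta_pos":[0,0,-1],"dr":[0,0,0]},
])

```text
clock: 9.2
ee_pos: [487.0, 226.8, 206.3]
eef_rot: [179.9, -0.1, 90.0]
contact_force: [-0.6, -0.2, -0.9]
finger_gap: 52.4
```

Request:
step_arm([
  {"gripper":0.6,"delta_pos":[-1,0.9,0],"dr":[0,0,0]},
  {"gripper":0.6,"delta_pos":[-2,1.6,0],"dr":[0,0,0]},
  {"gripper":0.6,"delta_pos":[-2,1.6,0],"dr":[0,0,0]},
  {"gripper":0.6,"delta_pos":[-2,1.6,0],"dr":[0,0,0]},
  {"gripper":0.6,"delta_pos":[-1.5,1.6,0],"dr":[0,0,0]},
  {"gripper":0.6,"delta_pos":[-1,0.8,0],"dr":[0,0,0]},
  {"gripper":0.6,"delta_pos":[0,0,1],"dr":[0,0,0]},
  {"gripper":0.6,"delta_pos":[0,0,1],"dr":[0,0,0]},
  {"gripper":0.6,"delta_pos":[0,0,0],"dr":[0,0,0]},
  {"gripper":0.6,"delta_pos":[0,0,0],"dr":[0,0,0]},
])

```text
clock: 10.2
ee_pos: [566.5, 132.1, 183.9]
eef_rot: [-179.9, 0.0, 90.1]
contact_force: [-0.6, -0.6, 0.8]
finger_gap: 52.7
```

```bash
python3 - <<'E'
from workcell import ctrl
from h import *
s=ctrl.get_image("scene");o=ctrl.observe();print(o["ee_pos"],o["eef_rot"],o["contact_force"],o["finger_gap"])
A=cv2.resize(s["img"][130:250,310:450],None,fx=5,fy=5,interpolation=2)
cv2.imwrite("pics/e.png",A[:,:,::-1])
E
```

```text
[566.96290175 132.11697239 184.40704738] [-1.79959432e+02  5.12768773e-03  9.00835334e+01] [ 0.11784175 -0.0852958  -0.07465655] 52.965870036009754
```

View pics/e.png

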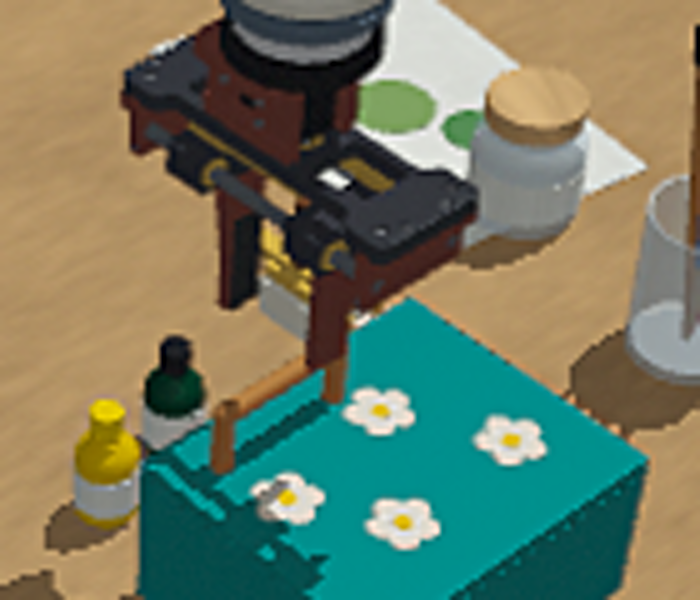

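The open fingers straddle the bar (ends at crop (225,415) and (335,370)) above a shut lid, and the bolt plate is drawn off to the left. Lower 52 mm and grip.

Request:
step_arm([
  {"gripper":0.6,"delta_pos":[0,0,1.5],"dr":[0,0,0]},
  {"gripper":0.6,"delta_pos":[0,0,1.5],"dr":[0,0,0]},
  {"gripper":0.6,"delta_pos":[0,0,1.2],"dr":[0,0,0]},
  {"gripper":0.6,"delta_pos":[0,0,1],"dr":[0,0,0]},
  {"gripper":0.6,"delta_pos":[0,0,0],"dr":[0,0,0]},
  {"gripper":0.3,"delta_pos":[0,0,0],"dr":[0,0,0]},
  {"gripper":0,"delta_pos":[0,0,0],"dr":[0,0,0]},
  {"gripper":0,"delta_pos":[0,0,0],"dr":[0,0,0]},
  {"gripper":0,"delta_pos":[0,0,0],"dr":[0,0,0]},
  {"gripper":0,"delta_pos":[0,0,0],"dr":[0,0,0]},
], force=25)

```text
clock: 11.25
ee_pos: [567.7, 131.5, 133.0]
eef_rot: [180.0, -0.0, 90.0]
contact_force: [-0.4, 0.8, -0.0]
finger_gap: 16.2
```

Request:
step_arm([
  {"gripper":0,"delta_pos":[0,0,0],"dr":[0,0,0]},
  {"gripper":0,"delta_pos":[0,0,0],"dr":[0,0,0]},
  {"gripper":0,"delta_pos":[0,0,0],"dr":[0,0,0]},
  {"gripper":0,"delta_pos":[0,0,0],"dr":[0,0,0]},
  {"gripper":0,"delta_pos":[0,0,0],"dr":[0,0,0]},
  {"gripper":0,"delta_pos":[0,0,0],"dr":[0,0,0]},
  {"gripper":0,"delta_pos":[0,0,0],"dr":[0,0,0]},
  {"gripper":0,"delta_pos":[0,0,0],"dr":[0,0,0]},
  {"gripper":0,"delta_pos":[0,0,0],"dr":[0,0,0]},
  {"gripper":0,"delta_pos":[0,0,0],"dr":[0,0,0]},
])

```text
clock: 12.25
ee_pos: [568.2, 131.6, 133.0]
eef_rot: [179.9, -0.0, 90.0]
contact_force: [5.1, -0.5, 0.2]
finger_gap: 11.2
```

```bash
python3 - <<'E'
from workcell import ctrl
import numpy as np
o=ctrl.observe();print(o)
a=np.radians(np.linspace(0,45,21));x=-140*np.cos(a)+43*np.sin(a);z=140*np.sin(a)+43*np.cos(a)
print(np.c_[np.degrees(a),x-x[0],z-z[0]].round(1)); print(np.c_[np.diff(x),np.diff(z)].round(2))
E
```

```text
{'clock': 12.25, 'q': array([ 1.18709839e+01,  2.88451977e+01,  1.02774515e+02, -8.37073914e-03,
        4.82899568e+01,  1.18527986e+01]), 'dq': array([ 0.0618666 ,  0.01630794, -0.02348057, -0.00652668,  0.03404626,
        0.001857  ]), 'tau': array([ 1.02355700e+00, -5.23950863e+01, -1.82406324e+01,  4.53738039e-01,
        1.43551849e+00,  3.86221439e-02]), 'ee_pos': array([568.23533414, 131.57289896, 132.99130375]), 'eef_rot': array([ 1.79910311e+02, -1.24292874e-02,  9.00237597e+01]), 'contact_force': array([ 5.07874002, -0.53970952,  0.15597275]), 'wrist_torque': array([-0.11829178, -0.90828598, -0.01554137]), 'finger_gap': 11.184535751157075}
[[ 0.   0.   0. ]
 [ 2.2  1.8  5.5]
 [ 4.5  3.8 10.9]
 [ 6.8  6.  16.2]
 [ 9.   8.5 21.4]
 [11.2 11.1 26.5]
 [13.5 13.9 31.5]
 [15.8 16.9 36.4]
 [18.  20.1 41.2]
 [20.2 23.5 45.8]
 [22.5 27.1 50.3]
 [24.8 30.9 54.7]
 [27.  34.8 58.9]
 [29.2 38.9 62.9]
 [31.5 43.1 66.8]
 [33.8 47.5 70.5]
 [36.  52.  74.1]
 [38.2 56.7 77.4]
 [40.5 61.5 80.6]
 [42.8 66.4 83.6]
 [45.  71.4 86.4]]
[[1.8  5.46]
 [2.01 5.39]
 [2.22 5.31]
 [2.43 5.21]
 [2.63 5.11]
 [2.83 5.01]
 [3.02 4.89]
 [3.21 4.77]
 [3.4  4.64]
 [3.58 4.5 ]
 [3.75 4.36]
 [3.92 4.21]
 [4.08 4.05]
 [4.24 3.89]
 [4.39 3.72]
 [4.53 3.54]
 [4.66 3.36]
 [4.79 3.18]
 [4.91 2.99]
 [5.03 2.79]]
```

Request:
step_arm([
  {"gripper":0,"delta_pos":[0,0.18,-0.55],"dr":[0,0,0]},
  {"gripper":0,"delta_pos":[0,0.2,-0.54],"dr":[0,0,0]},
  {"gripper":0,"delta_pos":[0,0.22,-0.53],"dr":[0,0,0]},
  {"gripper":0,"delta_pos":[0,0.24,-0.52],"dr":[0,0,0]},
  {"gripper":0,"delta_pos":[0,0.26,-0.51],"dr":[0,0,0]},
  {"gripper":0,"delta_pos":[0,0.28,-0.5],"dr":[0,0,0]},
  {"gripper":0,"delta_pos":[0,0.3,-0.49],"dr":[0,0,0]},
  {"gripper":0,"delta_pos":[0,0.32,-0.48],"dr":[0,0,0]},
  {"gripper":0,"delta_pos":[0,0.34,-0.46],"dr":[0,0,0]},
  {"gripper":0,"delta_pos":[0,0.36,-0.45],"dr":[0,0,0]},
])

```text
clock: 13.25
ee_pos: [593.4, 131.6, 182.6]
eef_rot: [-179.8, 0.0, 90.0]
contact_force: [-0.3, 1.2, -3.6]
finger_gap: 11.4
```

Moves freely with low forces, continuing the arc.

Request:
step_arm([
  {"gripper":0,"delta_pos":[0,0.38,-0.44],"dr":[0,0,0]},
  {"gripper":0,"delta_pos":[0,0.39,-0.42],"dr":[0,0,0]},
  {"gripper":0,"delta_pos":[0,0.41,-0.4],"dr":[0,0,0]},
  {"gripper":0,"delta_pos":[0,0.42,-0.39],"dr":[0,0,0]},
  {"gripper":0,"delta_pos":[0,0.44,-0.37],"dr":[0,0,0]},
  {"gripper":0,"delta_pos":[0,0.45,-0.35],"dr":[0,0,0]},
  {"gripper":0,"delta_pos":[0,0.47,-0.34],"dr":[0,0,0]},
  {"gripper":0,"delta_pos":[0,0.48,-0.32],"dr":[0,0,0]},
  {"gripper":0,"delta_pos":[0,0.49,-0.3],"dr":[0,0,0]},
  {"gripper":0,"delta_pos":[0,0.5,-0.28],"dr":[0,0,0]},
])

```text
clock: 14.25
ee_pos: [637.8, 131.7, 220.9]
eef_rot: [-179.9, -0.0, 90.0]
contact_force: [-8.3, 2.3, 8.7]
finger_gap: 11.1
```

Request:
step_arm([
  {"gripper":0,"delta_pos":[0,0,0],"dr":[0,0,0]},
  {"gripper":0,"delta_pos":[0,0,0],"dr":[0,0,0]},
  {"gripper":0,"delta_pos":[0,0,0],"dr":[0,0,0]},
  {"gripper":0,"delta_pos":[0,0,0],"dr":[0,0,0]},
  {"gripper":0,"delta_pos":[0,0,0],"dr":[0,0,0]},
  {"gripper":0,"delta_pos":[0,0,0],"dr":[0,0,0]},
  {"gripper":0,"delta_pos":[0,0,0],"dr":[0,0,0]},
  {"gripper":0,"delta_pos":[0,0,0],"dr":[0,0,0]},
  {"gripper":0,"delta_pos":[0,0,0],"dr":[0,0,0]},
  {"gripper":0,"delta_pos":[0,0,0],"dr":[0,0,0]},
])

```text
clock: 15.25
ee_pos: [638.2, 131.7, 221.0]
eef_rot: [-180.0, -0.0, 90.0]
contact_force: [-7.5, 1.0, 9.8]
finger_gap: 11.3
```

```bash
python3 - <<'E'
from workcell import ctrl
from h import *
s=ctrl.get_image("scene");t=ctrl.get_image("top");o=ctrl.observe()
for k in("ee_pos","eef_rot","contact_force","wrist_torque","finger_gap","dq"):print(k,o[k])
pickle.dump({"scene":s,"top":t},open("im1.pkl","wb"))
p=o["ee_pos"];hx=568.2+140  # bar x shut ->hinge
v=np.array([p[0]-hx,p[2]+2-90.5]);a0=np.arctan2(43,-140)
print("angle",np.degrees(a0-np.arctan2(v[1],v[0])),np.hypot(*v),np.hypot(140,43))
A=cv2.resize(s["img"][90:290,300:480],None,fx=3,fy=3,interpolation=2)[:600]
B=cv2.resize(t["img"][150:300,190:310],None,fx=2,fy=2)
C=np.zeros((600,800,3),np.uint8);C[:,:540]=A;C[:300,550:790]=B;cv2.imwrite("pics/f.png",C[:,:,::-1])
E
```

```text
ee_pos [638.2566897  131.7480841  221.03019065]
eef_rot [-1.79954415e+02 -1.91144912e-02  9.00326590e+01]
contact_force [-7.89742713  1.22829282 10.3396729 ]
wrist_torque [0.14841453 1.37226375 0.0846472 ]
finger_gap 11.482710162923045
dq [ 0.03848662  0.03272019 -0.03056142 -0.03739019  0.0512948  -0.03266367]
angle 45.103012598222534 149.8543228897848 146.4547711752676
```

View pics/f.png

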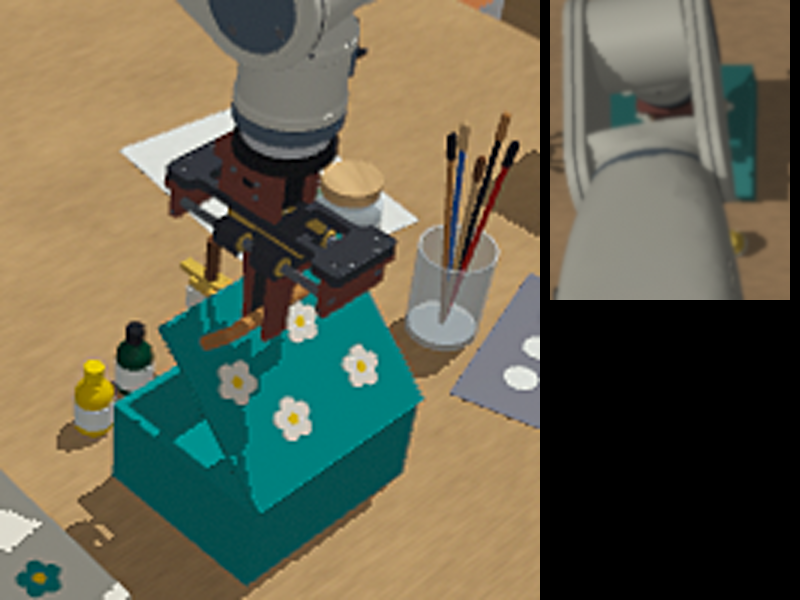

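The lid is open, the bar is between the fingers, and the bottles and jars stand undisturbed. Flowers are at crop (301,322), (237,382), (361,366) and (293,418). I'll measure the angle from the yellow flower centres, comparing shut and open.

```bash
cat > ang.py <<'E'
from h import *
from scipy.optimize import least_squares
def fl(r,x0,y0,x1,y1):
    i=r["img"][y0:y1,x0:x1];h=cv2.cvtColor(i,cv2.COLOR_RGB2HSV)
    w=cv2.morphologyEx(cv2.inRange(h,(0,0,110),(40,255,255)),cv2.MORPH_CLOSE,np.ones((3,3)))
    return [(c+[x0,y0],a) for (a,c) in [(s[4],np.array(k)) for s,k in list(zip(*cv2.connectedComponentsWithStats(w)[2:]))[1:]] if a>40]
d0=pickle.load(open("im0.pkl","rb"))["scene"]
a=fl(d0,350,195,440,250)
def angle(r1,b):
    A=np.array([c for c,_ in a]);P=onz(d0,A,98.5);hx,hz=707.5,90.5
    def rot(t):
        x,z=P[:,0]-hx,P[:,2]-hz
        return np.c_[hx+x*np.cos(t)+z*np.sin(t),P[:,1],hz-x*np.sin(t)+z*np.cos(t)]
    def res(p):
        q=proj(r1,rot(p[0]));D=np.linalg.norm(q[:,None]-b[None],axis=2)
        return (q-b[D.argmin(1)]).ravel()
    s=least_squares(res,[.785]);return np.degrees(s.x[0]),res(s.x).reshape(-1,2).round(1)
if __name__=="__main__":
    r=pickle.load(open("im1.pkl","rb"))["scene"];b=fl(r,370,190,440,240)
    print(a);print(b)
    print(onz(d0,[c for c,_ in a],98.5).round(0))
    print(angle(r,np.array([c for c,_ in b])))
E
python3 ang.py
```

```text
[(array([361.4563591 , 202.00997506]), np.int32(401)), (array([417.86784141, 199.23788546]), np.int32(227)), (array([385.53571429, 211.79761905]), np.int32(84)), (array([412.12643678, 217.75862069]), np.int32(87)), (array([367.20212766, 229.43617021]), np.int32(94)), (array([437.26436782, 240.71264368]), np.int32(87)), (array([390.26262626, 234.22222222]), np.int32(99))]
[(array([399.89719626, 196.71962617]), np.int32(107)), (array([431.11904762, 193.1547619 ]), np.int32(84)), (array([380.67241379, 197.93103448]), np.int32(58)), (array([420.12037037, 211.75      ]), np.int32(108)), (array([378.5785124 , 217.11570248]), np.int32(121)), (array([397.49586777, 229.26446281]), np.int32(121))]
[[522. 164.  98.]
 [613. 286.  98.]
 [591. 185.  99.]
 [652. 221.  98.]
 [607. 103.  99.]
 [749. 207.  99.]
 [657. 135.  98.]]
(np.float64(33.36460077759334), array([[ -7.7, -19. ],
       [ -5. ,  -4.8],
       [ -5.6,   1.6],
       [ -2.6,   0.4],
       [ -4.2,   1.2],
       [ 14.9,  35.1],
       [ -2.6,   0.2]]))
```

```bash
cat >> ang.py <<'E'
def fit(r1,A,B):
    P=onz(d0,A,98.5)
    def res(p,f=1):
        t,hx=p[0],p[1];x,z=P[:,0]-hx,P[:,2]-90.5
        return (proj(r1,np.c_[hx+x*np.cos(t)+z*np.sin(t),P[:,1],90.5-x*np.sin(t)+z*np.cos(t)])-B)
    for f in (1,0):
        g=(lambda p:res(p).ravel()) if f else (lambda p:res([p[0],707.5]).ravel())
        s=least_squares(g,[.7,707.][:1+f]);print(np.degrees(s.x[0]),s.x[1:],s.fun.round(1))
if __name__=="__main__":
    A=np.array([a[i][0] for i in(2,3,4,6)]);B=np.array([b[i][0] for i in(0,3,4,5)])
    fit(r,A,B);fit(r,A[1:],B[1:])
    m=onz(d0,A,98.5)
    # rays met with each flower's own vertical plane y=const: distance from the hinge, and angle
    c,dd=ray(r,B);q=c+dd*((m[:,1]-c[1])/dd[:,1])[:,None];v=q-[707.5,0,90.5];w=m-[707.5,0,90.5]
    print(q.round(1),np.hypot(v[:,0],v[:,2]),np.hypot(w[:,0],w[:,2]),np.degrees(np.arctan2(v[:,2],-v[:,0])-np.arctan2(w[:,2],-w[:,0])))
E
python3 ang.py|tail -12
```

```text
[ -2.6,   0.4],
       [ -4.2,   1.2],
       [ 14.9,  35.1],
       [ -2.6,   0.2]]))
45.17611490335552 [706.24893059] [-0.3 -0.2  0.1  0.1  0.3  0.  -0.1  0.1]
44.761208967061464 [] [-0.3 -0.4  0.2 -0.1  0.2 -0.1 -0.1 -0.1]
44.50523111439614 [706.99452944] [ 0.  -0.   0.1 -0.  -0.2 -0. ]
44.3173657910033 [] [ 0.1 -0.1  0.1 -0.1 -0.2 -0.1]
[[631.8 185.1 177.6]
 [673.3 221.  134.6]
 [641.2 103.5 165.9]
 [677.7 135.4 131.5]] [115.42976077  55.8215303  100.35287461  50.68765448] [116.53552781  56.02472547 100.57308616  50.94664109] [45.08386434 44.01305294 44.10658705 44.92447463]
```

Flower fits give 44.3–45.2° with residuals of 0.3 px or less, which agrees with the arm's kinematics (44.5–45.1°). I'll relieve the 13 N radial load by 1 mm upward, settle and verify.

Request:
step_arm([
  {"gripper":0,"delta_pos":[0,0,-0.05],"dr":[0,0,0]},
  {"gripper":0,"delta_pos":[0,0,-0.05],"dr":[0,0,0]},
  {"gripper":0,"delta_pos":[0,0,0],"dr":[0,0,0]},
  {"gripper":0,"delta_pos":[0,0,0],"dr":[0,0,0]},
  {"gripper":0,"delta_pos":[0,0,0],"dr":[0,0,0]},
  {"gripper":0,"delta_pos":[0,0,0],"dr":[0,0,0]},
  {"gripper":0,"delta_pos":[0,0,0],"dr":[0,0,0]},
  {"gripper":0,"delta_pos":[0,0,0],"dr":[0,0,0]},
  {"gripper":0,"delta_pos":[0,0,0],"dr":[0,0,0]},
  {"gripper":0,"delta_pos":[0,0,0],"dr":[0,0,0]},
])

```text
clock: 16.35
ee_pos: [638.4, 131.7, 221.1]
eef_rot: [-180.0, -0.0, 90.0]
contact_force: [-5.9, 1.4, 6.3]
finger_gap: 11.3
```

```bash
python3 - <<'E'
from workcell import ctrl
from ang import *
s=ctrl.get_image("scene");o=ctrl.observe()
for k in("ee_pos","contact_force","finger_gap","dq"):print(k,o[k].round(2) if hasattr(o[k],'round') else o[k])
b=np.array([c for c,_ in fl(s,370,190,440,240)])
A=np.array([a[i][0] for i in(2,3,4,6)]);R=np.array([[399.9,196.7],[420.1,211.75],[378.6,217.1],[397.5,229.3]])
B=b[np.linalg.norm(R[:,None]-b,axis=2).argmin(1)];print(B-R);fit(s,A,B)
# knob top now: dark brown blob near its expected pixel with bolt fully back
print("knob top expected px",proj(s,[[487.3,226.6,154],[519.3,226.6,154]]))
cv2.imwrite("pics/g.png",cv2.resize(s["img"][140:220,320:420],None,fx=6,fy=6,interpolation=2)[:,:,::-1])
E
```

```text
ee_pos [638.47 131.73 221.19]
contact_force [-5.91  0.78  6.25]
finger_gap 11.233912182045856
dq [-0.04 -0.    0.14 -0.04  0.04 -0.  ]
[[ 0.04444444 -0.10740741]
 [ 0.06513761 -0.02522936]
 [ 0.1295082   0.0557377 ]
 [ 0.05       -0.04166667]]
45.3432010404676 [706.39606256] [-0.2 -0.1  0.1  0.1  0.2 -0.  -0.1  0.1]
44.97790936020786 [] [-0.3 -0.3  0.2 -0.1  0.2 -0.2 -0.1 -0.1]
knob top expected px [[370.56367998 169.78995408]
 [378.97276211 175.48001002]]
```

View pics/g.png

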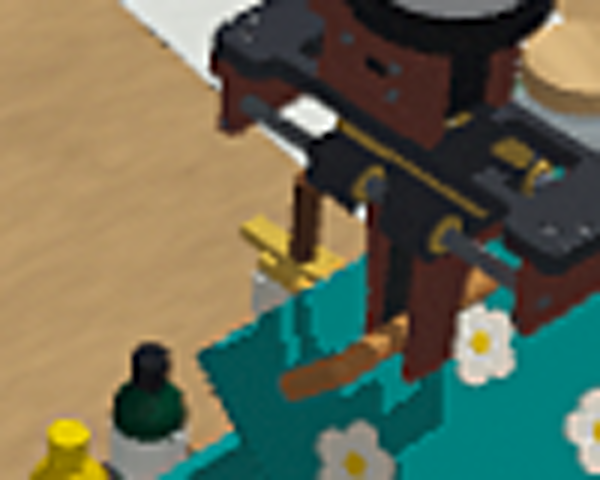

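The knob top is at crop (307,178), which is px (371,169.5). The fully-back prediction is (370.6,169.8). The bar is gripped and the lid is at about 45°.

```bash
python3 -c "
from workcell import ctrl
print(ctrl.job_done()); o=ctrl.observe(); print(o['clock'],o['ee_pos'],o['finger_gap'])"
```

```text
the job is handed in; nothing more can be done
None
the job is handed in; nothing more can be done
```

I drew the bolt back to its stop, then gripped the bar and raised the lid. I handed the job in at about 16.4 s, with the gripper still holding the lid open at about 45°.

- **Bolt:** at the stop it took 17 N with no further movement. In the last picture the knob top was within 1 px of where it should be with the bolt fully back.
- **Lid angle:** the last flower fits gave 45.0° with the hinge position fixed and 45.3° with it left free. Earlier, before a final 1 mm lift, the estimates ran from 44.3° to 45.2°, so they disagree by up to about 1°.
- **Hold:** the arm was steady. A leftover push of about 9 N on the tool remained, probably because the bar crept about 2 mm in the fingers as it turned. The finger opening held at 11.2 mm.
- **Bystanders:** the green and yellow bottles, the glass jar and the brush jar were still standing after the lift. The arm did not go near the rest on the way, but I did not measure them again.

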